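# Spot the three marks on a glass blank with a cross-slide marking jig

## Robot

A 7-joint arm with a two-finger parallel gripper is mounted at the origin on the work surface. World frame = base frame: x ahead of the robot, y to its left, z up, the work surface at z = 0. Lengths are in m, angles in rad, forces in N, time in s.
With the tool pointing down it reaches from about 0.425 to 0.95 m from the base axis. Payload 4.7 kg.
Tool frame: the origin (TCP) lies at the very end of the fingers, on their centre line; the grasp point (between the pads) lies 19 mm behind it; z points along the fingers, y is the direction in which the jaws open and shut (so a half turn about z gives the same grasp; the last joint's range is limited). The gripper opens to 87 mm and grips with 3 to 60 N. Pads are 19 mm wide; open, the fingers measure 117 mm over their backs; the gripper's body (75 mm by 190 mm) begins 51 mm behind the grasp point.
Start: joints at [-1.2, 0.469, -0.049, 1.532, 0.024, 1.141, -0.082], TCP at [0.263, 0.622, 0.223] pointing down, gripper open.
Joint ranges: [-2.59, 2.59], [-0.33, 1.99], [-1.39, 1.29], [0.1, 2.45], [-1.04, 4.18], [0.21, 1.99], [-2.66, 2.66]. Speed limits (rad/s): [2.57, 2.57, 3.14, 3.14, 3.14, 3.14, 3.14].

## Interface

Orientations are given as a 3x3 rotation matrix whose columns are the frame's x, y, z axes.
In Python, from station import get_state, grab_frame, close_job gives the robot as it stands.
- The arm moves only by the tool carry_out, never from a script. Its argument "rows" is a list of rows, each a list of 5 numbers: the finger opening in cm, from 0 to 8.7, then the shift along the tool's x, y, z in cm, then the turn about the tool's z in rad. A call has 1 to 8 rows; each row shifts and turns the commanded pose from where the row before left it, along the tool's axes as they then stand; what a row does not reach is not made up. A row lasts 1/8 s, in which the tool goes at most 62.5 mm and 10.7 degrees, less where a joint would pass 70% of its speed; a pose out of reach is approached as far as the arm can. A call is refused whole if a number of a shift passes 6.25 or a number of a turn 0.188, either way. A call with a gripper value outside its range is refused whole. The fingers move at their own pace and stop on an object; the grip force is fixed at half the most. Time passes only in rows, so rows that do not move let the fingers close. It gives the time, the measured TCP pose, the force and the opening at its end, in the units of the state.
- get_state(): the state, without advancing time (a new reading comes with each control period).
- grab_frame(name): name is "side" or "top" or "wrist"; returns a dict with "frame" (420x560x3 uint8, blue, green, red), "intrinsics" (3x3 intrinsics, pixels), "T" (4x4, takes a point from camera to world coordinates). Camera axes: x right, y down, z forward; pixel columns grow to the right and rows downward; lengths in m; the calibration is good to about 2 mm. A picture is of the moment at which its call begins. There is no depth.
- close_job(): hands the job in, once; it reports no verdict.
The state is a dict: "time_s": time; "qpos": joint angles; "joint_vel": joint speeds; "tau": joint torques, N m; "tcp_pos": TCP position; "eef_rot": TCP orientation; "force": force on the tool from outside, world axes, zero at the start; "moment": the same for the moment, N m; "gripper_width": finger opening in m.
Only numpy, scipy, OpenCV 4.12 (cv2) and the standard library are available. Lean on these libraries where they do the work, as an engineer would, in place of code of your own. Each camera call takes 0.05 s, during which the arm holds its last target. There are 200 camera calls.

## Task

Using the handling pocket, slide the cross-slide carriage so that the red mark on the glass comes under the fixed point, press the plunger's black cap fully down for a moment and let it spring up; then do the same at the yellow mark and last at the blue one, and leave the blue mark under the raised point. The point must come down inside the coloured dot and nowhere else on the glass. Do not touch the glass, and leave the other things on the bench where they stand.

Things in the scene. Friction and masses are not known exactly. Their poses are not given: they have to be found in the camera images.
- mark_red (a point): red mark, a flat 10 mm dot on top of the round glass blank (120 mm across, 6 mm thick, its top about 68 mm above the table). The point is the dot's centre. The blank is clamped to a stiff chuck on the sliding carriage, so the three marks ride along with the carriage; where they lie round the blank differs each time
- mark_yellow (a point): yellow mark, as the red one; point at its centre
- mark_blue (a point): blue mark, as the red one; point at its centre
- point (a point): tip of the steel marking point of the plunger, hanging over the glass from a fixed arm (arm top about 125 mm above the table, coming from a post beyond-left of the glass, post top 134 mm). At rest the tip is 81 mm above the table, about 13 mm above the glass; at full stroke still just clear of it. Axes are those of the jig: x is the saddle's slide direction (away from the handling pocket, the pocket lies on the -x side), y the carriage's slide direction, z up
- cap_top (a point): centre of the top of the plunger's black cap, 26 mm across, at rest 155 mm above the table, exactly above the point. Pressed from above it goes down 10 mm to its stop (spring 2 N at first, 5.6 N at the stop) and springs back when let go
- pocket (a point): centre of the floor of the orange-walled square pocket on the carriage's tongue; the floor is 52 mm above the table. The pocket is open above, 50 x 50 mm inside, walls 5 mm thick and 26 mm high above the floor. Shut fingertips put into it push the carriage by its walls along both slides. It lies 125 mm from the centre of the glass blank, on the jig's -x side; its axes are the jig's
- saddle (a joint): position of the lower slide along the jig's x, -0.05 to 0.05 m, 0 with the glass centred under the point; carries carriage and glass. Stays where it is left (about 2.5 N of friction)
- carriage (a joint): position of the upper slide along the jig's y, -0.05 to 0.05 m, 0 with the glass centred under the point; stays where it is left (about 2.5 N of friction)
- plunger (a joint): travel of the plunger, 0 at rest (up), 0.010 m fully pressed
- rondel: the round glass blank on its white chuck; origin on its axis, 16 mm below the top of the glass; turns with the random clamping angle. Not to be touched
- tin_mid (a point): bystander: short round tin 56 mm across, 55 mm high; point at its middle
- stone_mid (a point): bystander: grey dressing stone, block 30 x 80 x 25 mm; point at its middle
- bottle_mid (a point): bystander: white bottle with blue cap, 60 mm across, 200 mm high; point half-way up
- vase_mid (a point): bystander: tall amber glass vase, 68 mm across the rim, 200 mm high; point half-way up
- wheel_mid (a point): bystander: small white grinding wheel lying flat, 110 mm across, 18 mm thick; point at its middle
- brush_grip (a point): bystander: hand brush about 0.2 m long lying flat; point on its handle
- weight_mid (a point): bystander: green glass paperweight, 60 mm across, 40 mm high; point half-way up

How it is judged:
On the way, in this order (a step that is already met when the one before it is completed fails the run):
1. the red mark is under the point (dot centre within 5 mm of it sideways) and the plunger is pressed down (at least 7.5 mm) (horizontal distance between mark_red and point below 0.005 m and value of joint plunger above 0.0075 m), for 0.15 s.
2. the yellow mark is under the point (dot centre within 5 mm of it sideways) and the plunger is pressed down (at least 7.5 mm) (horizontal distance between mark_yellow and point below 0.005 m and value of joint plunger above 0.0075 m), for 0.15 s.
3. the blue mark is under the point (dot centre within 5 mm of it sideways) and the plunger is pressed down (at least 7.5 mm) (horizontal distance between mark_blue and point below 0.005 m and value of joint plunger above 0.0075 m), for 0.15 s.
At the end, for the whole second after the job is handed in: The blue mark's centre is within 5 mm sideways of the point, the plunger is up again (under 2 mm of travel) and the slides are at rest (horizontal distance between mark_blue and point below 0.005 m and value of joint plunger below 0.002 m and velocity of joint saddle between -0.01 and 0.01 m/s and velocity of joint carriage between -0.01 and 0.01 m/s); the robot touches nothing.
It fails at once if the plunger is pressed (over 4 mm) while the point is over bare glass, more than 6.5 mm from the centre of every mark (value of joint plunger above 0.004 m and horizontal distance between each of mark_red, mark_yellow, mark_blue and point above 0.0065 m).
It fails at once if the robot touches the glass blank or its chuck (contact force between any of the fingers, the arm and rondel above 1 N).
It fails at once if a bystander is shifted by more than 15 mm (distance of any of tin_mid, stone_mid, bottle_mid, vase_mid, wheel_mid, brush_grip, weight_mid from where it was at the start of the episode above 0.015 m).
It also fails if it takes over 72 s, if anything falls off the work surface, if the arm or the gripper's body presses on something with over 40 N, if the wrist force passes 120 N, or if a joint passes its speed limit or range.

## Working session

There is one attempt and no reset: what is moved stays moved. The work goes in short steps, Python scripts to look and compute and a tool call to move; the robot and the scene stay as the last step left them, time stands still between calls to the robot, and variables do not carry over. Pictures are saved under pics/ and viewed, about 8 in all and at most 12, crops included, and the job is handed in when it is done.

Besides the shell and the picture viewer there is one more tool, called by a JSON object that holds its "name" and its "arguments", one argument or row to a line. carry_out: Moves the arm, as the interface text tells. Its arguments: {"type":"object","properties":{"rows":{"type":"array"}},"required":["rows"]}

```bash
mkdir -p pics
cat > h.py <<'E'
import numpy as np, cv2
from station import get_state, grab_frame, close_job
def grab(n,f=None):
    g=grab_frame(n)
    if f: cv2.imwrite('pics/'+f,g['frame'])
    return g['frame'],np.array(g['intrinsics']),np.array(g['T'])
def ray(c,u,v):
    im,K,T=c; d=T[:3,:3]@np.linalg.solve(K,[u,v,1]); return T[:3,3],d
def onz(c,u,v,z):
    o,d=ray(c,u,v); return o+d*(z-o[2])/d[2]
def proj(c,p):
    im,K,T=c; q=K@(T[:3,:3].T@(np.array(p)-T[:3,3])); return q[:2]/q[2]
def blobs(im,lo,hi,amin=15):
    m=cv2.inRange(cv2.cvtColor(im,cv2.COLOR_BGR2HSV),np.array(lo),np.array(hi))
    n,l,s,c=cv2.connectedComponentsWithStats(m)
    return [(c[i].round(1),s[i]) for i in range(1,n) if s[i][4]>=amin]
E
python3 - <<'E'
from h import *
ims=[]
for n in ('top','side'):
    c=grab(n,n+'0.png'); print(n,c[2].round(3).tolist(),c[1].round(1).tolist()); 
s=get_state();print(s)
E
```

```text
top [[0.021, -0.997, 0.071, 0.475], [-1.0, -0.021, -0.002, -0.021], [0.003, -0.071, -0.997, 1.451], [0.0, 0.0, 0.0, 1.0]] [[477.5, 0.0, 274.0], [0.0, 477.5, 204.6], [0.0, 0.0, 1.0]]
side [[-0.857, -0.291, 0.425, -0.067], [-0.515, 0.443, -0.734, 1.053], [0.025, -0.848, -0.529, 0.91], [0.0, 0.0, 0.0, 1.0]] [[418.5, 0.0, 272.9], [0.0, 418.5, 208.7], [0.0, 0.0, 1.0]]
{'time_s': 0.1, 'qpos': array([-1.19990344,  0.46936628, -0.04857456,  1.53354293,  0.02409345,
        1.14099381, -0.08228092]), 'joint_vel': array([-0.00038416, -0.003991  ,  0.00073837, -0.00064126,  0.00059223,
       -0.00148742, -0.00042729]), 'tau': array([ 1.03285347e-04, -5.09170997e+01, -8.14921036e-02, -2.36828113e+01,
       -6.14984706e-02,  3.44519026e-02,  6.25013649e-05]), 'tcp_pos': array([0.26252185, 0.62129091, 0.22161395]), 'eef_rot': array([[-9.21151950e-01,  3.89202656e-01, -6.14023565e-04],
       [ 3.89203136e-01,  9.21150541e-01, -1.61222439e-03],
       [-6.18738776e-05, -1.72408354e-03, -9.99998512e-01]]), 'force': array([-0.44738254, -0.45078408,  0.82830257]), 'moment': array([-0.01758944,  0.01425172, -0.01276523]), 'gripper_width': 0.08715313736565775}
```

View pics/top0.png

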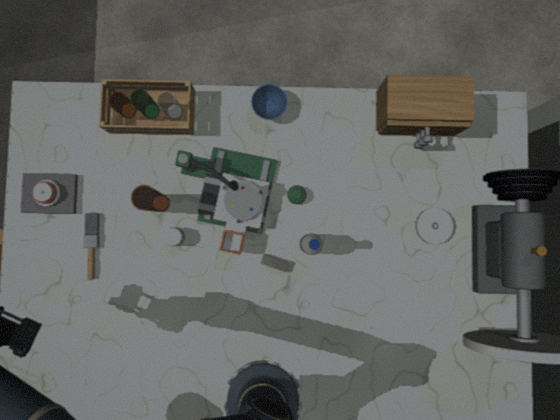

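View pics/side0.png

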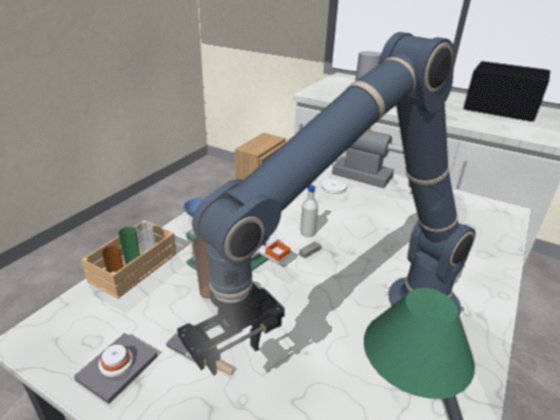

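The top view shows the jig: the glass is near (243,200), the orange pocket near (232,242) and the cap near (234,185). The vase is at (150,198), the tin at (180,236), the bottle at (312,243) and the stone at (278,262). I'll measure from a zoomed crop.

Run:
```python
from h import *
c=grab('top'); im=c[0]
cr=im[140:280,160:300]; cv2.imwrite('pics/crop.png',cv2.resize(cr,None,fx=4.2,fy=4.2,interpolation=cv2.INTER_CUBIC))
roi=np.zeros_like(im); roi[140:280,160:340]=im[140:280,160:340]
for n,lo,hi in (('orange',(3,120,80),(16,255,255)),('red',(0,90,60),(4,255,255)),('red2',(172,90,60),(180,255,255)),('yel',(20,80,80),(35,255,255)),('blue',(105,90,50),(130,255,255))):
    for b in blobs(roi,lo,hi,3): print(n,b[0],b[1],[onz(c,*b[0],z).round(4)[:2].tolist() for z in (.068,.078)])
```

```text
orange [231.2 242.5] [220 231  24  23  85] [[0.4607, 0.0984], [0.4608, 0.0976]]
orange [237. 233.] [236 233   3   1   3] [[0.4885, 0.0824], [0.4884, 0.0817]]
red [242.5 187.5] [242 187   2   2   4] [[0.621, 0.0699], [0.6199, 0.0693]]
yel [231.9 205.1] [231 204   3   3   8] [[0.569, 0.0994], [0.5683, 0.0985]]
blue [250.7 209. ] [250 208   3   3   7] [[0.5588, 0.0445], [0.5582, 0.044]]
blue [314.3 244. ] [309 239  11  11  85] [[0.4614, -0.1416], [0.4615, -0.1407]]
```

View pics/crop.png

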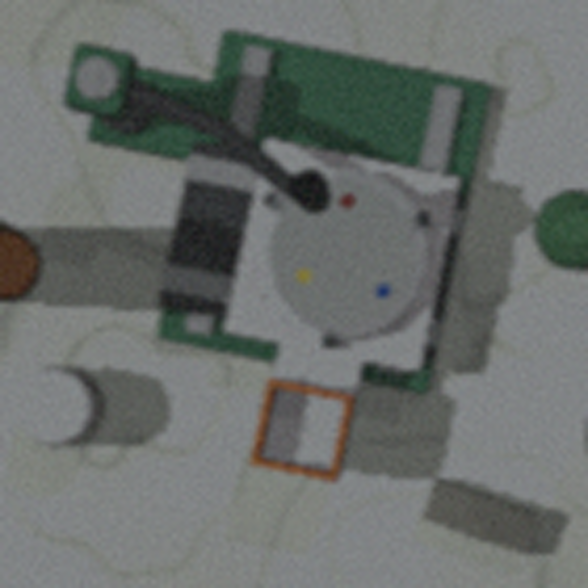

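The crop shows the cap at crop (314,190), which is full-frame (234.8,185.2). The marks are red (242.5,187.5), yellow (231.9,205.1) and blue (250.7,209). The jig is turned about -10°, and the pocket is at (231.5,242). Next I'll compute jig coordinates.

```bash
cat >> h.py <<'E'
def pocket(c,roi=None,z=.078):
    im=c[0]; m=cv2.inRange(cv2.cvtColor(im,cv2.COLOR_BGR2HSV),np.array((3,110,60)),np.array((18,255,255)))
    if roi is not None:
        k=np.zeros_like(m); a,b,e,f=roi; k[b:f,a:e]=255; m&=k
    p=cv2.findNonZero(m).reshape(-1,2).astype(float)
    w=np.array([onz(c,u,v,z)[:2] for u,v in p])
    return cv2.minAreaRect((w*1000).astype(np.float32))
def tool(dw):
    R=get_state()['eef_rot']; return (R.T@np.array(dw)*100).round(2)
E
python3 - <<'E'
from h import *
c=grab('top')
print('pocket rect mm',pocket(c,(210,222,250,262)))
print('cap',onz(c,234.8,185.2,.155))
for n,u,v,z in (('vase',152,197,.2),('vaserim?',132,197,.2),('bottle',314,244,.2),('tin',176,236,.055),('weight',297,194,.03),('post',183,158,.134)): print(n,onz(c,u,v,z).round(3))
E
```

```text
pocket rect mm ((462.64727783203125, 96.19469451904297), (58.56624984741211, 58.438507080078125), 79.06321716308594)
cap [0.6176661  0.08537467 0.155     ]
vase [0.577 0.298 0.2  ]
vaserim? [0.576 0.351 0.2  ]
bottle [ 0.463 -0.129  0.2  ]
tin [0.476 0.261 0.055]
weight [ 0.609 -0.091  0.03 ]
post [0.693 0.233 0.134]
```

{"name": "carry_out", "arguments": {
  "rows": [
    [0, -3.5, -3.7, 0, 0],
    [0, -3.9, -4.1, 0, 0],
    [0, -3.9, -4.1, 0, 0],
    [0, -3.9, -4.1, 0, 0],
    [0, -3.9, -4.1, 0, 0],
    [0, -3.9, -4.1, 0, 0],
    [0, -3.9, -4.1, 0, 0],
    [0, -3.9, -4.1, 0, 0]
  ]
}}

```text
time_s: 1.2
tcp_pos: [0.4207, 0.2017, 0.2227]
eef_rot: [[-0.921, 0.389, 0.0], [0.389, 0.921, 0.0], [-0.0, 0.001, -1.0]]
force: [0.4, 0.5, 0.9]
gripper_width: 0.0147
```

{"name": "carry_out", "arguments": {
  "rows": [
    [0, -3.9, -4.1, 0, 0],
    [0, -3.0, -3.0, 0, 0],
    [0, 0, 0, 0, -0.105],
    [0, 0, 0, 0, -0.105],
    [0, 0, 0, 0, 0]
  ]
}}

```text
time_s: 1.82
tcp_pos: [0.4561, 0.1111, 0.2225]
eef_rot: [[-0.982, 0.19, -0.0], [0.19, 0.982, 0.0], [0.0, 0.0, -1.0]]
force: [0.1, 0.1, 0.0]
gripper_width: 0.0002
```

Run:
```python
from h import *
c=grab('wrist','w0.png');s=get_state()
print(s['time_s'],s['tcp_pos'],s['eef_rot'].round(4).tolist(),s['gripper_width'],s['force'])
print(c[1].tolist(),c[2].round(4).tolist())
print('tool cm',tool(np.array([.4626,.0962,.1])-s['tcp_pos']))
roi=c[0]
for n,lo,hi in (('orange',(3,120,60),(16,255,255)),('red',(0,90,40),(3,255,255)),('red2',(172,90,40),(180,255,255)),('yel',(20,80,60),(35,255,255)),('blue',(105,90,40),(130,255,255))):
    for b in blobs(roi,lo,hi,25): print(n,b[0],b[1],onz(c,*b[0],.068).round(4)[:2].tolist())
for n,p in (('cap',(.6177,.0854,.155)),('tip',(.6177,.0854,.081))): print(n,proj(c,p))
```

```text
1.875 [0.45613932 0.11117011 0.2224926 ] [[-0.9817, 0.1905, -0.0001], [0.1905, 0.9817, 0.0001], [0.0001, 0.0001, -1.0]] 0.00035371170645040744 [-0.04157899  0.82188858  0.15387777]
[[375.47389869081286, 0.0, 281.86390160324913], [0.0, 375.47389869081286, 213.23620241687993], [0.0, 0.0, 1.0]] [[0.1906, 0.9343, 0.3012, 0.3724], [0.9817, -0.1817, -0.0575, 0.1273], [0.001, 0.3066, -0.9518, 0.384], [0.0, 0.0, 0.0, 1.0]]
tool cm [-0.92 -1.35 12.25]
orange [267.7 206.8] [ 233  170   72   73 2324] [0.4641, 0.0971]
orange [493.  249.7] [ 472  230   43   40 1348] [0.5435, 0.2908]
cap [288.7580219  425.83181624]
tip [287.35160359 361.41286256]
```

View pics/w0.png

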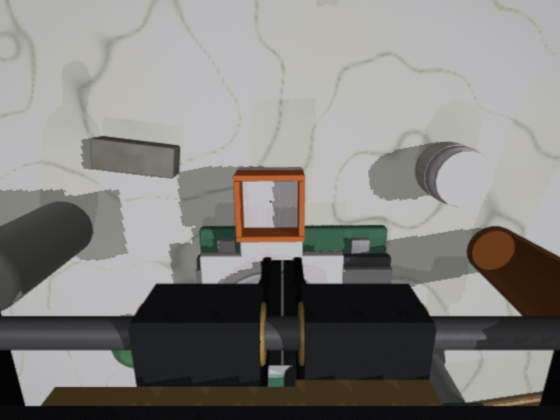

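The gripper hides the glass here: the wrist camera sits on the robot side of the tool. The pocket is at (268,207), about (0.464,0.097). I'll move out beyond the glass so the wrist camera looks at it from above.

{"name": "carry_out", "arguments": {
  "rows": [
    [0, -4, 0, -1, 0],
    [0, -5, 0.1, -1, 0],
    [0, -5, 0.1, 0, 0],
    [0, -5, 0.1, 0, 0],
    [0, -4.5, 0.1, 0, 0],
    [0, 0, 0, 0, 0],
    [0, 0, 0, 0, 0]
  ]
}}

```text
time_s: 2.75
tcp_pos: [0.6869, 0.0712, 0.2419]
eef_rot: [[-0.982, 0.189, -0.002], [0.189, 0.982, 0.0], [0.002, -0.0, -1.0]]
force: [-0.9, -0.2, -0.4]
gripper_width: 0.0006
```

```bash
cat >> h.py <<'E'
COL=(('orange',(3,120,60),(16,255,255)),('red',(0,90,40),(5,255,255)),('red2',(172,90,40),(180,255,255)),('yel',(20,80,60),(35,255,255)),('blue',(105,90,40),(130,255,255)))
def marks(c,amin=25):
    for n,lo,hi in COL:
        for b in blobs(c[0],lo,hi,amin): print(n,b[0],b[1],onz(c,*b[0],.068).round(4)[:2].tolist())
E
python3 - <<'E'
from h import *
c=grab('wrist','w1.png');s=get_state()
print(s['time_s'],s['tcp_pos'],s['eef_rot'].round(4).tolist())
marks(c)
for n,p in (('cap',(.6177,.0854,.155)),('tip',(.6177,.0854,.081))): print(n,proj(c,p))
E
```

```text
2.8 [0.68673268 0.07142103 0.24237566] [[-0.9821, 0.1885, -0.0011], [0.1885, 0.9821, 0.0005], [0.0012, 0.0003, -1.0]]
orange [518.9  19.3] [ 495    0   50   44 1827] [0.5842, 0.2858]
red [268.9 119.1] [264 114  11  11  97] [0.6226, 0.0724]
yel [289.7  47.8] [284  42  12  13 123] [0.57, 0.1006]
yel [485.8 277. ] [484 273   4   9  25] [0.8128, 0.2534]
yel [306.5 391.5] [295 380  24  25 212] [0.9177, 0.0547]
yel [367.9 385.2] [357 380  20  15  78] [0.9221, 0.1225]
yel [379.5 386.9] [377 380   8  16  34] [0.9268, 0.1348]
yel [402.4 386.6] [393 380  21  18 109] [0.9312, 0.1596]
yel [332.6 393.3] [325 383  19  20  86] [0.9256, 0.0827]
yel [414.7 395.3] [405 383  17  22  89] [0.9457, 0.1719]
yel [356.5 393.2] [344 384  25  21 111] [0.9305, 0.1088]
yel [147.5 395.7] [137 387  21  18 133] [0.8898, -0.1197]
yel [185.1 392.8] [170 387  27  16  81] [0.8939, -0.0776]
yel [205.7 395.6] [199 387  15  15  37] [0.9019, -0.0562]
yel [222.9 391.6] [219 387   9  10  29] [0.9002, -0.0361]
yel [233.6 394.3] [227 387  17  18  83] [0.9061, -0.0254]
yel [250.2 396.6] [240 387  21  18 103] [0.9127, -0.008]
ye
[... 223 characters left out ...]
8]
yel [169.3 392.9] [165 388  11   9  29] [0.8907, -0.0949]
yel [213.7 394.9] [205 388  18  14  48] [0.9027, -0.0472]
yel [283.5 394.7] [270 388  27  13  82] [0.9172, 0.0289]
yel [387.5 398.5] [369 388  38  17 158] [0.9444, 0.1418]
yel [ 75.7 397.1] [ 69 391  13  14  49] [0.8765, -0.1987]
yel [323.8 394.7] [320 390   9  10  35] [0.9257, 0.0728]
yel [ 51.9 398.9] [ 46 395  13   9  32] [0.8738, -0.2256]
yel [178.  400.5] [173 395  11  10  37] [0.9027, -0.0883]
yel [430.1 400.6] [424 395  15  11  42] [0.9564, 0.1882]
blue [222.   49.4] [217  43  11  13 117] [0.5606, 0.0457]
blue [281.5 374.8] [267 362  30  25 591] [0.8903, 0.0318]
cap [282.79044981 116.42664077]
tip [282.51655221 111.10883292]
```

View pics/w1.png

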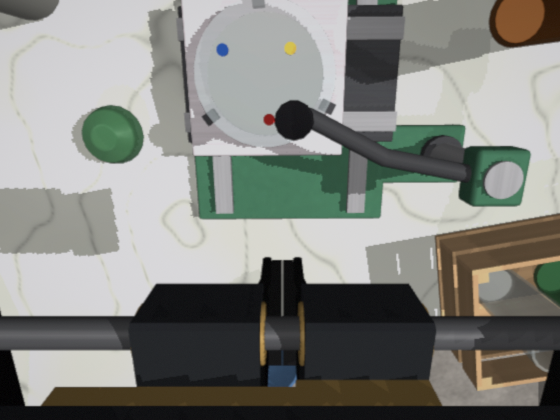

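The wrist view shows red (269,119), yellow (290,48) and blue (222,49), with the cap at about (294,120). I'll fit the cap circle and the glass circle.

```bash
cat >> h.py <<'E'
def cap(c,u,v,r=45):
    g=cv2.medianBlur(cv2.cvtColor(c[0],cv2.COLOR_BGR2GRAY),3); x0,y0=max(0,u-r),max(0,v-r)
    s=cv2.resize(g[y0:v+r,x0:u+r],None,fx=4,fy=4,interpolation=cv2.INTER_CUBIC)
    h=cv2.HoughCircles(s,cv2.HOUGH_GRADIENT,1.5,60,param1=120,param2=20,minRadius=55,maxRadius=100)
    return [(x0+a/4-.375,y0+b/4-.375,q/4) for a,b,q in h[0][:3]]
E
python3 - <<'E'
from h import *
c=grab('wrist');s=get_state()
for k in cap(c,294,120): print(k,onz(c,k[0],k[1],.155))
d=np.array([np.cos(np.radians(-10.94)),np.sin(np.radians(-10.94))]); print('focal check r mm',13*375/((c[2][2,3]-.155)*1.0))
t=grab('top'); print(pocket(t,(210,222,250,262)))
E
```

```text
(np.float32(293.8125), np.float32(120.1875), np.float32(19.675)) [0.6211852  0.09213541 0.155     ]
(np.float32(258.5625), np.float32(135.9375), np.float32(19.1875)) [0.62667833 0.0677291  0.155     ]
(np.float32(317.0625), np.float32(136.6875), np.float32(15.5125)) [0.63438229 0.10517728 0.155     ]
focal check r mm 19580.773997000928Traceback (most recent call last):
  File "<stdin>", line 5, in <module>
  File "h.py", line 21, in pocket
    p=cv2.findNonZero(m).reshape(-1,2).astype(float)
      ^^^^^^^^^^^^^^^^^^^^^^^^^^
AttributeError: 'NoneType' object has no attribute 'reshape'
```

The fits agree. The cap is at (0.6212, 0.0921) with radius 19.7 px against 19.6 expected, and the marks fit the glass. In jig axes the shifts needed are red (-5.1,+19.1) mm, then about (+52,+1) for yellow and (+51,+57) for blue, all from the present position. I'll go to the pocket now.

{"name": "carry_out", "arguments": {
  "rows": [
    [0, 4, -0.3, 0, 0],
    [0, 5, -0.4, 0, 0],
    [0, 5, -0.4, 0, 0],
    [0, 5, -0.4, 0, 0],
    [0, 3.4, -0.1, 0, 0],
    [0, 0, 0, 4, 0],
    [0, 0, 0, 5, 0],
    [0, 0, 0, 2, 0]
  ]
}}

```text
time_s: 3.9
tcp_pos: [0.4623, 0.0973, 0.1309]
eef_rot: [[-0.982, 0.188, -0.003], [0.188, 0.982, -0.0], [0.003, -0.001, -1.0]]
force: [-0.0, 0.6, 0.1]
gripper_width: 0.0003
```

Run:
```python
from h import *
t=grab('top'); c=grab('wrist'); s=get_state(); print(s['tcp_pos'],s['eef_rot'][:,1])
r=pocket(c,(150,80,400,320)); print(r, tool([r[0][0]/1e3-s['tcp_pos'][0],r[0][1]/1e3-s['tcp_pos'][1],.064-s['tcp_pos'][2]]))
marks(t,3)
```

```text
[0.46237485 0.09712885 0.13105324] [ 0.18819706  0.98212956 -0.0018395 ]
((467.63787841796875, 98.10987854003906), (60.12617874145508, 78.81847381591797), 79.1622314453125) [-0.52  0.21  6.7 ]
orange [115.5  91.2] [114  91   4   2   4] [0.8986, 0.4519]
orange [122.9  93.5] [119  91   8   6  13] [0.8922, 0.4298]
orange [111.2  94. ] [110  93   3   3   4] [0.8899, 0.4642]
orange [108.8 102.8] [108 101   3   5   6] [0.8634, 0.47]
orange [128.3 110.1] [122 104  14  13 143] [0.8428, 0.4117]
orange [ 52.2 186.3] [ 49 183   7   8  14] [0.6128, 0.6232]
orange [ 50.4 198.2] [ 42 192  14  11  25] [0.578, 0.6266]
orange [160.3 202.6] [153 196  16  15 177] [0.5719, 0.3073]
red [242.3 187.3] [242 187   2   2   3] [0.6216, 0.0705]
yel [103.7  82. ] [102  80   5   5  17] [0.9256, 0.4879]
yel [122.   80.7] [121  80   3   2   3] [0.9307, 0.4341]
yel [186.1  82.4] [184  82   5   2   8] [0.9297, 0.2446]
yel [187.  85.] [186  85   3   1   3] [0.9219, 0.2416]
yel [132.  90.] [131  89   3   3   3] [0.9033, 0.4034]
yel [147.  91.] [146  90   3   3   3] [0.9012, 0.359]
yel [153.6 100.2] [152  99   4   4   5
[... 463 characters left out ...]
986, 0.2457]
yel [130.7 127.3] [130 127   2   2   3] [0.7916, 0.4025]
yel [189.6 128. ] [189 126   3   5   5] [0.7933, 0.2297]
yel [231.9 205.1] [231 204   3   3   8] [0.569, 0.0994]
yel [532.6 250.8] [531 250   4   3   5] [0.455, -0.7727]
yel [540.3 250.3] [540 250   2   2   3] [0.4569, -0.795]
yel [537.2 252.5] [536 252   3   2   4] [0.4504, -0.7859]
yel [544.7 253.7] [544 253   2   2   3] [0.4474, -0.8075]
blue [271.  101.6] [254  85  33  34 679] [0.8774, -0.0076]
blue [253.1 104. ] [252 101   3   7  11] [0.869, 0.045]
blue [255.  110.5] [254 109   3   4   4] [0.8497, 0.0389]
blue [250.7 209. ] [250 208   3   3   7] [0.5588, 0.0445]
blue [314. 244.] [309 240  10   9  73] [0.4614, -0.1407]
```

{"name": "carry_out", "arguments": {
  "rows": [
    [0, -0.1, 0, 3, 0],
    [0, 0, 0, 2.5, 0],
    [0, 0, 0, 1.2, 0],
    [0, 0, 0, 0, 0],
    [1.6, 0, 0, 0, 0],
    [2.6, 0, 0, 0, 0],
    [2.6, 0, 0, 0, 0],
    [2.6, 0, 0, 0, 0]
  ]
}}

```text
time_s: 5.0
tcp_pos: [0.4659, 0.0972, 0.0658]
eef_rot: [[-0.982, 0.189, 0.0], [0.189, 0.982, 0.0], [-0.0, 0.0, -1.0]]
force: [-0.7, -0.3, 0.5]
gripper_width: 0.0246
```

The opening stopped at 24.6 mm, so the fingers have spread against both walls and hold the pocket. I'll check the marks from the top camera.

```bash
cat >> h.py <<'E'
P=np.array([.6197,.0905])
JX=np.array([.982,-.189]); JY=np.array([.189,.982])
def top(save=None):
    c=grab('top',save); im=c[0]; out={}
    for n,lo,hi in (('red',(0,70,40),(9,255,255)),('yel',(20,70,60),(35,255,255)),('blue',(105,80,40),(130,255,255))):
        m=np.zeros_like(im); m[165:232,205:285]=im[165:232,205:285]
        for b in blobs(m,lo,hi,3):
            w=onz(c,*b[0],.068)[:2]; d=P-w
            out[n]=w; print(n,b[0],b[1][4],w.round(4),'need jig mm',(1000*d@JX).round(1),(1000*d@JY).round(1))
    return c,out
E
python3 -c "
from h import *
top('t1.png');print(get_state()['tcp_pos'])"
```

```text
red [242.2 187.6] 5 [0.6207 0.0708] need jig mm -4.7 19.2
yel [232. 205.] 9 [0.5693 0.0991] need jig mm 51.1 1.1
blue [250.9 208.9] 8 [0.5591 0.0439] need jig mm 50.7 57.2
[0.46582035 0.09720216 0.06567146]
```

{"name": "carry_out", "arguments": {
  "rows": [
    [2.6, 0.1, 0.4, 0, 0],
    [2.6, 0.1, 0.5, 0, 0],
    [2.6, 0.2, 0.5, 0, 0],
    [2.6, 0.1, 0.5, 0, 0],
    [2.6, 0, 0, 0, 0],
    [2.6, 0, 0, 0, 0]
  ]
}}

```text
time_s: 5.8
tcp_pos: [0.4637, 0.1177, 0.0654]
eef_rot: [[-0.982, 0.188, -0.001], [0.188, 0.982, 0.001], [0.001, 0.001, -1.0]]
force: [-0.1, 0.9, 0.1]
gripper_width: 0.0256
```

```bash
python3 -c "
from h import *
top('t2.png');s=get_state();print(s['tcp_pos'],s['gripper_width'],s['force'])"
```

```text
yel [226.5 204. ] 8 [0.5719 0.1151] need jig mm 51.6 -15.1
blue [245.1 207.9] 8 [0.5617 0.0608] need jig mm 51.4 40.1
[0.46381533 0.11749984 0.06539766] 0.02635354484082082 [ 0.6360322  -0.45876576 -0.40357653]
```

The fingers were not tight yet: the carriage moved only about 16.5 of the 19.7 mm. I'll open further until it really stops.

{"name": "carry_out", "arguments": {
  "rows": [
    [3.2, 0, 0, 0, 0],
    [3.8, 0, 0, 0, 0],
    [4.2, 0, 0, 0, 0],
    [4.2, 0, 0, 0, 0]
  ]
}}

```text
time_s: 6.35
tcp_pos: [0.4638, 0.1165, 0.0654]
eef_rot: [[-0.982, 0.189, -0.001], [0.189, 0.982, -0.0], [0.001, -0.001, -1.0]]
force: [-2.2, -1.3, 2.9]
gripper_width: 0.0325
```

```bash
python3 -c "
from h import *
top();s=get_state();print(s['tcp_pos'],s['gripper_width'],s['force'])
grab('wrist','w2.png')"
```

```text
yel [226. 204.] 9 [0.5718 0.1166] need jig mm 51.9 -16.6
blue [244.9 207.9] 8 [0.5617 0.0614] need jig mm 51.5 39.5
[0.46375691 0.11662534 0.06541742] 0.03232985547080163 [-2.57810884 -2.1650428   3.04418782]
```

View pics/w2.png

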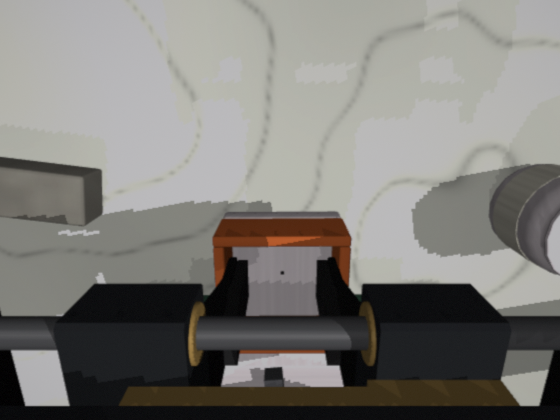

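The wrist view shows both fingers spread against the pocket walls at (230,300) and (338,300), stopped at 32.4 mm. Red still needs jig (-4.3,+1.4) mm.

{"name": "carry_out", "arguments": {
  "rows": [
    [4.2, 0.2, 0.1, 0, 0],
    [4.2, 0.2, 0.05, 0, 0],
    [4.2, 0, 0, 0, 0],
    [4.2, 0, 0, 0, 0]
  ]
}}

```text
time_s: 6.95
tcp_pos: [0.4611, 0.119, 0.0655]
eef_rot: [[-0.982, 0.189, 0.001], [0.189, 0.982, 0.0], [-0.001, 0.0, -1.0]]
force: [2.3, -1.9, -2.7]
gripper_width: 0.0329
```

```bash
python3 -c "
from h import *
top();top();s=get_state();print(s['tcp_pos'],s['gripper_width'],s['force'])"
```

```text
yel [225. 205.] 9 [0.5689 0.1194] need jig mm 55.4 -18.8
blue [244.  208.7] 7 [0.5593 0.064 ] need jig mm 54.3 37.5
yel [225. 205.] 9 [0.5689 0.1194] need jig mm 55.4 -18.8
blue [244.  208.7] 7 [0.5593 0.064 ] need jig mm 54.3 37.5
[0.46096039 0.11902801 0.06548247] 0.032067130718121985 [ 2.39154741 -2.39359569 -3.80700309]
```

{"name": "carry_out", "arguments": {
  "rows": [
    [4.2, 0.1, -0.05, 0, 0],
    [4.2, 0, 0, 0, 0],
    [2.4, 0, 0, 0, 0],
    [1.0, 0, 0, 0, 0],
    [0, 0, 0, -3, 0],
    [0, 0, 0, -5, 0],
    [0, 0, 0, -5, 0],
    [0, 0, 0, -5, 0]
  ]
}}

```text
time_s: 8.05
tcp_pos: [0.459, 0.1189, 0.2475]
eef_rot: [[-0.982, 0.189, -0.0], [0.189, 0.982, 0.001], [0.001, 0.001, -1.0]]
force: [0.5, 0.7, -0.2]
gripper_width: 0.0009
```

{"name": "carry_out", "arguments": {
  "rows": [
    [0, -4.5, 0, 0, 0],
    [0, -5, 0, 0, 0],
    [0, -5, 0, 0, 0],
    [0, -5, 0, 0, 0],
    [0, -3.5, 0, 0, 0],
    [0, 0, 0, 0, 0],
    [0, 0, 0, 0, 0]
  ]
}}

```text
time_s: 8.93
tcp_pos: [0.6846, 0.0758, 0.2453]
eef_rot: [[-0.982, 0.188, -0.002], [0.188, 0.982, 0.001], [0.002, 0.001, -1.0]]
force: [0.1, 0.6, -1.3]
gripper_width: 0.0003
```

```bash
cat >> h.py <<'E'
def rel(c):
    im=c[0].copy(); im[160:]=0; w={}
    for n,lo,hi in COL[1:]:
        for b in blobs(im,lo,hi,25):
            w[n]=onz(c,*b[0],.068)[:2]
            print(n,b[0],b[1][4],w[n].round(4))
    k=cap(c,*[int(x) for x in proj(c,(.6212,.0921,.155))])[0]; p=onz(c,k[0],k[1],.155)[:2]; print('cap',k,p.round(4))
    for n in w: d=(p-w[n])*1000; print(n,'need jig',(d@JX).round(1),(d@JY).round(1))
    return p
E
python3 -c "
from h import *
c=grab('wrist','w3.png');p=rel(c);s=get_state();print(s['time_s'],s['tcp_pos'],tool([.6212-s['tcp_pos'][0],.0921-s['tcp_pos'][1],.165-s['tcp_pos'][2]]))
top()"
```

```text
yel [308.4  46.1] 126 [0.5689 0.1209]
blue [241.   47.7] 113 [0.5596 0.0657]
cap (np.float32(287.1875), np.float32(124.1875), np.float32(19.1875)) [0.6209 0.0919]
yel need jig 56.5 -18.7
blue need jig 55.3 37.3
8.975 [0.68442699 0.07602028 0.24558637] [6.5  0.38 8.07]
```

Red is within about 1 mm of the point (x -0.5, y -0.9). The cap reads (0.6209, 0.0919) again. I'll press now.

{"name": "carry_out", "arguments": {
  "rows": [
    [0, 3.2, 0.2, 0, 0],
    [0, 3.2, 0.2, 0, 0],
    [0, 0, 0, 3, 0],
    [0, 0, 0, 3.5, 0],
    [0, 0, 0, 2, 0],
    [0, 0, 0, 0, 0]
  ]
}}

```text
time_s: 9.78
tcp_pos: [0.6216, 0.0918, 0.1595]
eef_rot: [[-0.982, 0.188, -0.003], [0.188, 0.982, -0.0], [0.003, -0.001, -1.0]]
force: [-0.6, -0.2, 0.3]
gripper_width: 0.0002
```

{"name": "carry_out", "arguments": {
  "rows": [
    [0, 0, 0, 0.6, 0],
    [0, 0, 0, 0.6, 0],
    [0, 0, 0, 0.3, 0],
    [0, 0, 0, 0, 0],
    [0, 0, 0, 0, 0]
  ]
}}

```text
time_s: 10.4
tcp_pos: [0.6243, 0.0916, 0.1464]
eef_rot: [[-0.982, 0.189, 0.002], [0.189, 0.982, 0.001], [-0.002, 0.001, -1.0]]
force: [0.4, 1.0, 5.4]
gripper_width: 0.0003
```

Force 5.4 N at about 8.6 mm of travel. I'll press slightly deeper, hold, lift, and return to the pocket.

{"name": "carry_out", "arguments": {
  "rows": [
    [0, 0, 0, 0.15, 0],
    [0, 0, 0, 0, 0],
    [0, 0, 0, 0, 0],
    [0, 0, 0, -2, 0],
    [0, 0, 0, -3, 0],
    [0, 4, -0.1, 0, 0],
    [0, 5, -0.1, 0, 0],
    [0, 5, -0.1, 0, 0]
  ]
}}

```text
time_s: 11.4
tcp_pos: [0.4834, 0.1146, 0.1933]
eef_rot: [[-0.982, 0.189, -0.001], [0.189, 0.982, -0.001], [0.001, -0.001, -1.0]]
force: [-0.5, 0.4, 0.7]
gripper_width: 0.0004
```

{"name": "carry_out", "arguments": {
  "rows": [
    [0, 2.1, -0.1, 0, 0],
    [0, 0, 0, 4, 0],
    [0, 0, 0, 4, 0],
    [0, 0, 0, 0, 0]
  ]
}}

```text
time_s: 11.9
tcp_pos: [0.4618, 0.1167, 0.1116]
eef_rot: [[-0.982, 0.189, -0.007], [0.189, 0.982, -0.003], [0.006, -0.004, -1.0]]
force: [0.1, 0.1, 0.4]
gripper_width: 0.0002
```

```bash
python3 -c "
from h import *
top();s=get_state();print(s['time_s'],s['tcp_pos'],tool([.464-s['tcp_pos'][0],.118-s['tcp_pos'][1],.064-s['tcp_pos'][2]]))"
```

```text
yel [224.9 205.3] 9 [0.568  0.1197] need jig mm 56.3 -18.9
blue [244. 209.] 9 [0.5584 0.064 ] need jig mm 55.2 37.7
11.95 [0.46367961 0.1172102  0.11332712] [-0.03  0.09  4.93]
```

Nothing shifted. Next I'll descend and open the fingers to grip.

{"name": "carry_out", "arguments": {
  "rows": [
    [0, 0, 0, 2.5, 0],
    [0, 0, 0, 2.3, 0],
    [0, 0, 0, 0, 0],
    [2, 0, 0, 0, 0],
    [3, 0, 0, 0, 0],
    [4.2, 0, 0, 0, 0],
    [4.2, 0, 0, 0, 0],
    [4.2, 0, 0, 0, 0]
  ]
}}

```text
time_s: 12.95
tcp_pos: [0.4648, 0.118, 0.0664]
eef_rot: [[-0.982, 0.188, 0.0], [0.188, 0.982, 0.0], [-0.0, 0.0, -1.0]]
force: [0.2, -0.2, 4.0]
gripper_width: 0.0323
```

```bash
python3 -c "
from h import *
top();s=get_state();print(s['time_s'],s['tcp_pos'],s['gripper_width'],s['force'])"
```

```text
yel [225.  205.3] 7 [0.568  0.1194] need jig mm 56.2 -18.6
blue [244. 209.] 9 [0.5584 0.064 ] need jig mm 55.2 37.7
13.0 [0.46480522 0.11796918 0.0663857 ] 0.032531580547600275 [-0.65018634  0.19612223  3.51836123]
```

{"name": "carry_out", "arguments": {
  "rows": [
    [4.2, -0.5, -0.2, 0, 0],
    [4.2, -1, -0.35, 0, 0],
    [4.2, -1.2, -0.4, 0, 0],
    [4.2, -1.2, -0.4, 0, 0],
    [4.2, -1, -0.3, 0, 0],
    [4.2, -0.74, -0.22, 0, 0],
    [4.2, 0, 0, 0, 0],
    [4.2, 0, 0, 0, 0]
  ]
}}

```text
time_s: 14.0
tcp_pos: [0.5175, 0.0894, 0.0664]
eef_rot: [[-0.982, 0.188, 0.003], [0.188, 0.982, 0.001], [-0.002, 0.001, -1.0]]
force: [1.7, 2.5, 2.3]
gripper_width: 0.0325
```

```bash
python3 -c "
from h import *
top();s=get_state();print(s['time_s'],s['tcp_pos'],s['gripper_width'],s['force'])"
```

```text
red [245.7 170. ] 7 [0.6725 0.0619] need jig mm -57.3 18.1
blue [254.  191.5] 6 [0.61   0.0362] need jig mm -0.8 55.2
14.05 [0.51753822 0.0892885  0.06640584] 0.032578075606919076 [2.80196624 1.51599196 2.7606387 ]
```

By the top camera, yellow is under the point to about 0.5 mm: blue and red sit at their expected offsets. I'll release and go to the cap.

{"name": "carry_out", "arguments": {
  "rows": [
    [2.4, 0, 0, 0, 0],
    [1.0, 0, 0, 0, 0],
    [0, 0, 0, -3, 0],
    [0, 0, 0, -5, 0],
    [0, 0, 0, -4, 0],
    [0, -3.4, 0.7, 0, 0],
    [0, -3.4, 0.7, 0, 0],
    [0, -3.4, 0.7, 0, 0]
  ]
}}

```text
time_s: 15.05
tcp_pos: [0.6199, 0.0892, 0.185]
eef_rot: [[-0.982, 0.189, -0.004], [0.189, 0.982, -0.001], [0.004, -0.002, -1.0]]
force: [1.1, -0.2, 0.6]
gripper_width: 0.0003
```

{"name": "carry_out", "arguments": {
  "rows": [
    [0, 0, 0, 0, 0],
    [0, 0, 0, 0, 0]
  ]
}}

```text
time_s: 15.3
tcp_pos: [0.6188, 0.0894, 0.1848]
eef_rot: [[-0.982, 0.189, -0.004], [0.189, 0.982, -0.001], [0.004, -0.002, -1.0]]
force: [-0.3, -0.1, 0.4]
gripper_width: 0.0003
```

```bash
python3 -c "
from h import *
top();s=get_state();print(s['time_s'],s['tcp_pos'],s['gripper_width'],s['force'],tool([.6212-s['tcp_pos'][0],.0921-s['tcp_pos'][1],.145-s['tcp_pos'][2]]))
marks(grab('wrist'),60)"
```

```text
red [243.8 228.8] 4 [0.501  0.0631] need jig mm 111.4 49.4
15.35 [0.61884669 0.08963731 0.18518671] 0.0005785585342927052 [ 0.66447264 -0.5564239  -0.47690468] [-0.2   0.29  4.02]
orange [249.3  61.4] [ 206   19   92   96 3305] [0.5106, 0.0878]
orange [536.1  92.4] [ 509   59   51   65 2521] [0.5689, 0.2825]
yel [353.6 389.5] [340 380  26  25 182] [0.802, 0.1214]
yel [410.8 392.9] [396 380  31  25 104] [0.8158, 0.1726]
yel [317.1 389.9] [310 383  15  15  63] [0.7961, 0.0885]
yel [193.5 393. ] [182 387  24  15  86] [0.778, -0.0238]
yel [222.  394.1] [212 387  18  18  87] [0.7842, 0.0017]
yel [339.1 394.4] [330 387  19  15  73] [0.805, 0.1076]
yel [ 58.  396.7] [ 48 388  17  18  81] [0.7584, -0.1478]
yel [ 83.2 395.9] [ 65 388  39  17 188] [0.762, -0.1246]
yel [131.4 394.6] [123 388  19  15  66] [0.769, -0.0805]
yel [261.7 396.5] [247 388  35  18 137] [0.7938, 0.037]
yel [ 69.8 399.6] [ 62 394  15  12  65] [0.7637, -0.1383]
blue [213.2 212.1] [207 207  13  11 110] [0.6119, 0.0366]
```

Wrist check: blue needs (-1.5,56.1) against (-1.2,55.7) expected, so yellow is within 0.5 mm. Pressing.

{"name": "carry_out", "arguments": {
  "rows": [
    [0, -0.2, 0.3, 1.5, 0],
    [0, 0, 0, 1, 0],
    [0, 0, 0, 0.7, 0],
    [0, 0, 0, 0.6, 0],
    [0, 0, 0, 0.2, 0],
    [0, 0, 0, 0, 0],
    [0, 0, 0, 0, 0]
  ]
}}

```text
time_s: 16.27
tcp_pos: [0.6229, 0.0928, 0.1465]
eef_rot: [[-0.982, 0.189, -0.0], [0.189, 0.982, 0.0], [0.0, 0.0, -1.0]]
force: [-3.3, 0.1, 5.0]
gripper_width: 0.0006
```

{"name": "carry_out", "arguments": {
  "rows": [
    [0, 0, 0, 0.15, 0],
    [0, 0, 0, 0, 0],
    [0, 0, 0, 0, 0],
    [0, 0, 0, -2, 0],
    [0, 0, 0, -2, 0],
    [0, 3.4, -0.8, 0, 0],
    [0, 3.5, -0.8, 0, 0],
    [0, 3.5, -0.75, 0, 0]
  ]
}}

```text
time_s: 17.27
tcp_pos: [0.5166, 0.0889, 0.1846]
eef_rot: [[-0.982, 0.189, 0.003], [0.189, 0.982, 0.0], [-0.003, 0.001, -1.0]]
force: [0.5, 0.6, 0.2]
gripper_width: 0.0002
```

{"name": "carry_out", "arguments": {
  "rows": [
    [0, 0, 0, 3, 0],
    [0, 0, 0, 4, 0],
    [0, 0, 0, 0, 0],
    [0, 0, 0, 0, 0]
  ]
}}

```text
time_s: 17.77
tcp_pos: [0.5179, 0.0892, 0.1156]
eef_rot: [[-0.982, 0.189, 0.002], [0.189, 0.982, 0.0], [-0.002, 0.001, -1.0]]
force: [0.0, -0.3, 1.8]
gripper_width: 0.0004
```

```bash
python3 -c "
from h import *
top();s=get_state();print(s['time_s'],s['tcp_pos'],tool([.5165-s['tcp_pos'][0],.0893-s['tcp_pos'][1],.065-s['tcp_pos'][2]]))"
```

```text
red [245.9 169.9] 8 [0.6728 0.0613] need jig mm -57.7 18.6
blue [254.5 191.5] 4 [0.6101 0.0347] need jig mm -1.1 56.6
17.825 [0.51819229 0.08927198 0.11599798] [ 0.18 -0.04  5.1 ]
```

{"name": "carry_out", "arguments": {
  "rows": [
    [0, 0.1, 0, 2.5, 0],
    [0, 0, 0, 2.5, 0],
    [0, 0, 0, 0, 0],
    [2, 0, 0, 0, 0],
    [3, 0, 0, 0, 0],
    [4.2, 0, 0, 0, 0],
    [4.2, 0, 0, 0, 0],
    [4.2, 0, 0, 0, 0]
  ]
}}

```text
time_s: 18.82
tcp_pos: [0.5158, 0.0894, 0.0649]
eef_rot: [[-0.982, 0.188, 0.0], [0.188, 0.982, 0.0], [-0.0, 0.0, -1.0]]
force: [-1.1, -0.7, 2.8]
gripper_width: 0.0323
```

{"name": "carry_out", "arguments": {
  "rows": [
    [4.2, 0, 0.4, 0, 0],
    [4.2, 0, 1.0, 0, 0],
    [4.2, 0, 1.2, 0, 0],
    [4.2, 0.1, 1.2, 0, 0],
    [4.2, 0, 1, 0, 0],
    [4.2, 0, 0.8, 0, 0],
    [4.2, 0, 0, 0, 0],
    [4.2, 0, 0, 0, 0]
  ]
}}

```text
time_s: 19.82
tcp_pos: [0.526, 0.1462, 0.0649]
eef_rot: [[-0.982, 0.188, 0.002], [0.188, 0.982, 0.002], [-0.002, 0.002, -1.0]]
force: [3.0, 2.0, 4.1]
gripper_width: 0.0328
```

```bash
python3 -c "
from h import *
top();top();s=get_state();print(s['time_s'],s['tcp_pos'],s['gripper_width'],s['force'])"
```

```text
red [226.3 166. ] 7 [0.6831 0.1188] need jig mm -56.9 -39.8
yel [215.9 183.9] 8 [0.6299 0.1476] need jig mm 0.8 -58.0
red [226.5 166. ] 6 [0.6831 0.1182] need jig mm -57.0 -39.2
yel [216.1 183.9] 8 [0.6299 0.147 ] need jig mm 0.7 -57.4
19.925 [0.52579707 0.14577033 0.06488174] 0.03284688690081308 [2.32309293 1.96775448 3.7962562 ]
```

It overshot by about 1.7 mm in y, so I'll correct that and then release.

{"name": "carry_out", "arguments": {
  "rows": [
    [4.2, 0.1, -0.15, 0, 0],
    [4.2, 0, 0, 0, 0],
    [4.2, 0, 0, 0, 0],
    [2.4, 0, 0, 0, 0],
    [1.0, 0, 0, 0, 0],
    [0, 0, 0, -3, 0],
    [0, 0, 0, -5, 0],
    [0, 0, 0, -4, 0]
  ]
}}

```text
time_s: 20.92
tcp_pos: [0.5219, 0.1422, 0.1846]
eef_rot: [[-0.982, 0.19, -0.005], [0.19, 0.982, -0.002], [0.004, -0.002, -1.0]]
force: [0.8, 0.6, -0.3]
gripper_width: 0.0031
```

{"name": "carry_out", "arguments": {
  "rows": [
    [0, 0, 0, 0, 0],
    [0, -2.5, -1.0, 0, 0],
    [0, -3, -1.2, 0, 0],
    [0, -2.8, -1.0, 0, 0],
    [0, 0, 0, 0, 0],
    [0, 0, 0, 0, 0]
  ]
}}

```text
time_s: 21.68
tcp_pos: [0.5973, 0.0964, 0.1826]
eef_rot: [[-0.982, 0.189, -0.005], [0.189, 0.982, -0.0], [0.005, -0.001, -1.0]]
force: [-0.9, -0.3, -0.3]
gripper_width: 0.001
```

```bash
python3 -c "
from h import *
top();s=get_state();print(s['time_s'],s['tcp_pos'],s['gripper_width'],s['force'],tool([.6212-s['tcp_pos'][0],.0921-s['tcp_pos'][1],.145-s['tcp_pos'][2]]))
c=grab('wrist','w4.png');c[0][330:]=0;marks(c,60)"
```

```text
21.725 [0.5974825  0.09680757 0.18311764] 0.0005771834611421796 [-0.0105333   0.46721185 -0.10794999] [-2.43 -0.01  3.8 ]
orange [333.8  97.6] [ 285   52   91   92 3098] [0.5237, 0.1484]
orange [531.  120.4] [ 503   88   57   71 2641] [0.5658, 0.2851]
yel [350.4 236.5] [345 231  12  12 119] [0.6299, 0.1458]
blue [279.4 236.8] [274 232  12  10  94] [0.6196, 0.0907]
```

View pics/w4.png

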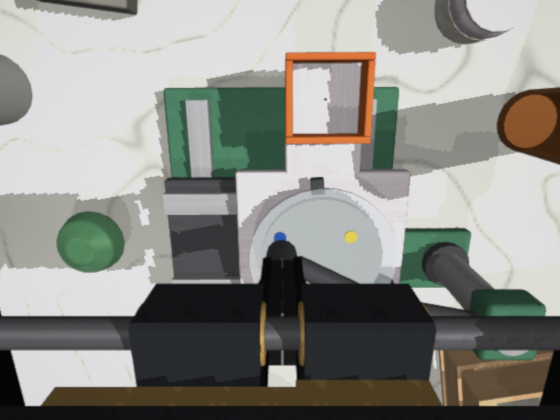

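The view shows blue at (279,237), just beside the cap edge in this oblique view, and yellow at (350,237). Blue measures (0.620,0.091) against the point at (0.621,0.092), so I can press.

{"name": "carry_out", "arguments": {
  "rows": [
    [0, -1.3, 0, 0, 0],
    [0, -1.2, 0, 0.8, 0],
    [0, 0, 0, 1.5, 0],
    [0, 0, 0, 0.7, 0],
    [0, 0, 0, 0.6, 0],
    [0, 0, 0, 0.2, 0],
    [0, 0, 0, 0, 0],
    [0, 0, 0, 0, 0]
  ]
}}

```text
time_s: 22.78
tcp_pos: [0.6234, 0.0913, 0.1468]
eef_rot: [[-0.982, 0.189, -0.001], [0.189, 0.982, -0.0], [0.001, -0.0, -1.0]]
force: [-3.6, -1.5, 4.5]
gripper_width: 0.0007
```

{"name": "carry_out", "arguments": {
  "rows": [
    [0, 0, 0, 0.18, 0],
    [0, 0, 0, 0, 0],
    [0, 0, 0, 0, 0],
    [0, 0, 0, 0, 0],
    [0, 0, 0, -2, 0],
    [0, 0, 0, -3, 0],
    [0, 0, 0, -4, 0],
    [0, 0, 0, 0, 0]
  ]
}}

```text
time_s: 23.78
tcp_pos: [0.6268, 0.0922, 0.2382]
eef_rot: [[-0.982, 0.188, 0.009], [0.188, 0.982, 0.002], [-0.008, 0.004, -1.0]]
force: [0.2, -0.6, -0.6]
gripper_width: 0.0006
```

{"name": "carry_out", "arguments": {
  "rows": [
    [0, -3, 0, 0, 0],
    [0, -3.5, 0, 0, 0],
    [0, 0, 0, 0, 0],
    [0, 0, 0, 0, 0]
  ]
}}

```text
time_s: 24.28
tcp_pos: [0.6871, 0.0796, 0.2334]
eef_rot: [[-0.982, 0.188, -0.002], [0.188, 0.982, 0.0], [0.002, -0.0, -1.0]]
force: [-0.5, 0.5, 0.0]
gripper_width: 0.0007
```

```bash
python3 -c "
from h import *
top();s=get_state();print(s['time_s'],s['tcp_pos'],s['force'])
c=grab('wrist','w5.png');rel(c)"
```

```text
24.325 [0.6869088  0.07978842 0.23385973] [ 2.01018158e-04 -3.08768979e-01 -3.09154212e-01]
yel [345.6 113.5] 114 [0.6299 0.1459]
cap (np.float32(281.5625), np.float32(123.1875), np.float32(20.65)) [0.6211 0.0925]
yel need jig 1.5 -54.1
```

View pics/w5.png

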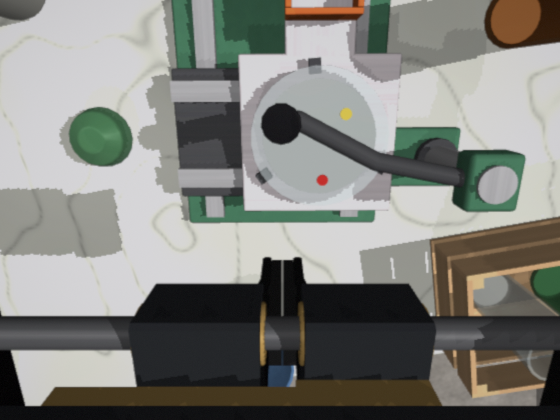

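The view shows the cap up at (282,123), hiding the blue dot, with yellow (346,114) and red (322,180) where they should be. Blue is about 1.6 mm from the point. Handing in.

```bash
python3 -c "
from h import *
print(close_job())"
```

```text
the job is handed in; nothing more can be done
None
```

I marked red, yellow and blue in that order, left the blue mark under the raised point, and handed the job in at about 24 s. `close_job()` gives no verdict, so the results below come from my own checks.

I moved the carriage by the handling pocket, spreading the fingers inside it to hold both walls. I pressed the cap with the fingers shut.

| Mark | Estimated distance from the point at the press | Force just before the final push |
|---|---|---|
| Red | about 1 mm | 5.4 N |
| Yellow | about 0.5 mm | 5.0 N |
| Blue | about 1.2 mm | 4.5 N |

- **Press depth:** each force was read at 8.2–8.6 mm of travel by fingertip height. I then pressed 1.5–1.8 mm deeper and held it for at least 0.25 s before lifting.
- **Final position:** the last wrist picture shows the cap clear of the fingers, and the robot is touching nothing. Blue is hidden under the cap, so its position is inferred from yellow: about 1.6 mm off the point.
- **Bystanders:** the arm met no unexpected contact forces near them, but I did not measure each one at the end.

Two checks disagreed:
- **Cap position:** my first top-camera estimate of the cap was about 7 mm off. The wrist camera corrected it, and repeated wrist views agreed to about 1 mm.
- **First grip:** the first pocket grip turned out to be loose when the carriage lagged about 3 mm. I opened the fingers further and corrected the position before the first press.

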